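Wake and zero the glaze scale

TASK

The studio's bench scale has gone to sleep with the empty glaze bowl on its pan. Wake it with a light fingertip press on the round key at the left end of its key row (as seen from the robot), let that key spring back up, then zero it with a light press on the wide oblong key at the right end, each time until the key clicks. Do not press the two square keys between them, do not touch the pan or the bowl, leave the jar, mug and brush where they are, pick nothing up, and finish with both keys up again and the hand well clear of the scale.

Things in the scene. Friction and masses are not known exactly. Their poses are not given: they have to be found in the camera images.
- scale: White bench scale, fixed on the table, 290 mm deep (its x), 260 mm wide (its y). Origin on the table under its centre; its -x side with the key panel is turned to the robot within 25 degrees. The panel, the front 90 mm, slopes 10 degrees: its face rises from 38 mm high in front to 54 mm; behind it the housing is 58 mm high. A flush display and a round level bubble lie behind the keys.
- pan: Flat stainless steel weighing pan of the scale, 180 x 235 mm, 8 mm thick, fixed on the scale. Origin at the centre of its underside, 63 mm above the table; its front edge is about 75 mm behind the key row.
- power_top (a point): Round power key, 20 mm across, its top 6.5 mm above the panel's face. Leftmost, seen from the robot, of four black keys in a row along the panel's front: round, square, square, oblong, at y = +90, +40, -8, -78 mm in the scale's frame. The point is the centre of its top face; its z is the panel's normal (10 degrees off vertical, towards the scale's -x), its y runs along the key row.
- unit_top (a point): First square key, 17 x 17 mm, its top 6.5 mm above the panel; not to be pressed. The point is the centre of its top face; its z is the panel's normal (10 degrees off vertical, towards the scale's -x), its y runs along the key row.
- mode_top (a point): Second square key, 17 x 17 mm, its top 6.5 mm above the panel; not to be pressed. The point is the centre of its top face; its z is the panel's normal (10 degrees off vertical, towards the scale's -x), its y runs along the key row.
- tare_top (a point): Wide oblong zero key, 44 mm along the row, 18 mm deep, its top 6.5 mm above the panel. The point is the centre of its top face; its z is the panel's normal (10 degrees off vertical, towards the scale's -x), its y runs along the key row.
- power_key (a joint): Travel of the round key. Value in m: 0 up, 0.0045 fully pressed, its top still 2 mm proud; the key is spring-loaded, starts to move at about 1.3 N, clicks at 0.0015 (about 3.3 N), reaches a hard stop at about 7 N and springs back by itself.
- unit_key (a joint): Travel of the first square key. Value in m: 0 up, 0.0045 fully pressed, its top still 2 mm proud; the key is spring-loaded, starts to move at about 1.3 N, clicks at 0.0015 (about 3.3 N), reaches a hard stop at about 7 N and springs back by itself.
- mode_key (a joint): Travel of the second square key. Value in m: 0 up, 0.0045 fully pressed, its top still 2 mm proud; the key is spring-loaded, starts to move at about 1.3 N, clicks at 0.0015 (about 3.3 N), reaches a hard stop at about 7 N and springs back by itself.
- tare_key (a joint): Travel of the oblong key. Value in m: 0 up, 0.0045 fully pressed, its top still 2 mm proud; the key is spring-loaded, starts to move at about 1.3 N, clicks at 0.0015 (about 3.3 N), reaches a hard stop at about 7 N and springs back by itself.
- bowl: White ceramic bowl, loose and empty on the pan, 130 mm across, 55 mm high (rim about 126 mm above the table). Origin at the centre of its underside.
- jar: Closed terracotta-coloured glaze jar with a paper label and a white lid, 68 mm across, 95 mm high, loose on the table to the left or right of the scale. Origin at the centre of its underside.
- mug: Blue ceramic mug, 76 mm across, 85 mm high, loose on the table on the other side of the scale from the jar. Origin at the centre of its underside.
- brush: Glaze brush with a wooden handle, 190 mm long along its x, 42 mm wide and 20 mm high, lying loose on the table in front of the scale, roughly parallel to the key row and some 70 mm in front of it. Origin at its underside, near the middle.
Mind the look-alikes: they are no part of the job. There is more than one size of the mug; the job needs the smallest.

How it is judged:
On the way, in this order (a step that is already met when the one before it is completed fails the run):
1. the round key is pressed until it clicks (value of joint power_key above 0.0015 m), for 0.03 s.
2. the round key is let up again (value of joint power_key below 0.0006 m), for 0.1 s.
3. the oblong key is pressed until it clicks (value of joint tare_key above 0.0015 m), for 0.03 s.
4. the oblong key is let up again (value of joint tare_key below 0.0006 m), for 0.1 s.
At the end, for the whole second after the job is handed in: All four keys are up (within 0.6 mm), the bowl is within 6 mm and the jar, mug and brush within 10 mm of where they started and at rest, and the TCP is more than 60 mm from every key (value of joint each of power_key, unit_key, mode_key, tare_key below 0.0006 m and distance of bowl from where it was at the start of the episode below 0.006 m and distance of each of jar, mug, brush from where it was at the start of the episode below 0.01 m and linear speed of each of bowl, jar, mug, brush below 0.02 m/s and distance between the grasp point and power_top above 0.06 m and distance between the grasp point and unit_top above 0.06 m and distance between the grasp point and mode_top above 0.06 m and distance between the grasp point and tare_top above 0.06 m); the robot touches nothing.
It fails at once if a square key was pressed (value of joint any of unit_key, mode_key above 0.001 m).
It fails at once if the scale was pushed hard (over 30 N) (contact force between any of the fingers, the arm and scale above 30 N).
It fails at once if the robot touched the pan or the bowl (contact force between any of the fingers, the arm and pan above 0.5 N or contact force between any of the fingers, the arm and bowl above 0.5 N).
It fails at once if the bowl, jar, mug or brush was shifted or lifted (distance of bowl from where it was at the start of the episode above 0.006 m or distance of any of jar, mug, brush from where it was at the start of the episode above 0.01 m).
It also fails if it takes over 35 s, if anything falls off the work surface, if the arm or the gripper's body presses on something with over 40 N, if the wrist force passes 120 N, or if a joint passes its speed limit or range.

ROBOT

A 6-joint arm with a two-finger parallel gripper is mounted at the origin on the work surface. World frame = base frame: x ahead of the robot, y to its left, z up, the work surface at z = 0. Lengths are in m, angles in rad, forces in N, time in s.
With the tool pointing down it reaches from about 0.325 to 0.9 m from the base axis. Payload 6.1 kg.
Tool frame: the origin (TCP) lies between the finger pads, 19 mm behind the fingertips; this is the grasp point; z points along the fingers, y is the line along which they close (so a half turn about z gives the same grasp; the last joint's range is limited). The gripper opens to 85 mm and grips with 20 to 120 N. Pads are 22 mm wide; open, the fingers measure 114 mm over their backs; the gripper's body (76 mm by 85 mm) begins 54 mm behind the grasp point. The pads swing forward as they close: fully open they stand 13 mm farther back than shut.
Start: joints at [-1.299, 0.22, 1.526, -0, 1.395, -0.126], TCP at [0.242, -0.576, 0.25] pointing down, gripper open.
Joint ranges: [-2.98, 2.98], [-0.91, 2.08], [0.09, 2.57], [-1.24, 4.39], [0.2, 2.65], [-2.68, 2.68]. Speed limits (rad/s): [2.57, 2.57, 3.01, 3.14, 3.14, 3.14].

INTERFACE

Orientations are given as a 3x3 rotation matrix whose columns are the frame's x, y, z axes.
In Python, from station import ctrl gives the robot as it stands.
- The arm moves only by the tool arm_command, never from a script. Its argument "commands" is a list that holds one entry, the list of rows, each a list of 7 numbers: the shift along the world's x, y, z in m, then the turn, a rotation vector about the world's x, y, z in rad, then the finger opening in m, from 0 to 0.0854. A call has 1 to 20 rows; each row shifts and turns the commanded pose from where the row before left it; what a row does not reach is not made up. A row lasts 1/12 s, in which the tool goes at most 41.7 mm and 7.16 degrees, less where a joint would pass 70% of its speed; a pose out of reach is approached as far as the arm can. A call with a gripper value outside its range is refused whole. The fingers move at their own pace and stop on an object; "grip_force" is the grip in N (left out, the last holds). Time passes only in rows, so rows that do not move let the fingers close. It gives the time, the measured TCP pose, the force, the opening and the grip force at its end, in the units of the state.
- ctrl.observe(): the state, without advancing time (a new reading comes with each control period).
- ctrl.get_image(name): name is "scene" or "top"; returns a dict with "pixels" (400x640x3 uint8, red, green, blue), "z_map" (400x640 float32, m along the optical axis (not along the pixel's ray), 0 where there is no reading), "vertical_fov" (degrees; the focal length in pixels is half the picture's height over the tangent of half this angle, whatever the lens; pixels are square), "cx", "cy" (the principal point, pixels), "R" (3x3) and "t" (3): a world point X has camera coordinates R X + t. Camera axes: x right, y down, z forward; pixel columns grow to the right and rows downward; lengths in m; the calibration is good to about 2 mm. A picture is of the moment at which its call begins.
- ctrl.hand_in(): hands the job in; it is judged then, once.
The state is a dict: "clock": time; "joints": joint angles; "dq": joint speeds; "effort": joint torques, N m; "tool_pos": TCP position; "orientation": TCP orientation; "wrist_force": force on the tool from outside, world axes, zero at the start; "moment": the same for the moment, N m; "width": finger opening in m; "gripper_force": force on a finger pad.
Only numpy, scipy, OpenCV 4.12 (cv2) and the standard library are available. Lean on these libraries where they do the work, as an engineer would, in place of code of your own. Each camera call takes 0.05 s, during which the arm holds its last target. There are 200 camera calls.

## Working session

There is one attempt and no reset: what is moved stays moved. The work goes in short steps, Python scripts to look and compute and a tool call to move; the robot and the scene stay as the last step left them, time stands still between calls to the robot, and variables do not carry over. Pictures are saved under pics/ and viewed, at most 10 in all, crops included, and the job is handed in when it is done.

Besides the shell and the picture viewer there is one more tool, called after ">>>" by a JSON object that holds its "method" and its "body", one argument or row to a line. arm_command: Moves the arm, as the interface text tells. Its arguments: {"type":"object","properties":{"commands":{"type":"array"},"grip_force":{"type":"number"}},"required":["commands"]}

```bash
mkdir -p pics
cat > h.py <<'E'
import numpy as np,cv2
from station import ctrl
def grab(n):
    d=ctrl.get_image(n); np.savez(f'{n}.npz',**d); return d
def load(n): return dict(np.load(f'{n}.npz'))
def world(d,u,v,z=None):
    f=d['pixels'].shape[0]/2/np.tan(np.radians(float(d['vertical_fov']))/2)
    r=np.array([(u-d['cx'])/f,(v-d['cy'])/f,1.0]); R=d['R'];t=d['t']
    c=-R.T@t; w=R.T@r
    if z is None: return c+w*d['z_map'][int(round(v)),int(round(u))]
    return c+w*(z-c[2])/w[2]
def proj(d,X):
    f=d['pixels'].shape[0]/2/np.tan(np.radians(float(d['vertical_fov']))/2)
    p=d['R']@X+d['t']; return np.array([f*p[0]/p[2]+d['cx'],f*p[1]/p[2]+d['cy']])
E
python3 - <<'E'
from h import *
for n in('scene','top'):
    d=grab(n); cv2.imwrite(f'pics/{n}0.png',d['pixels'][...,::-1]); print(n,d['vertical_fov'],-d['R'].T@d['t'],d['R'][2])
print(ctrl.observe())
E
```

```text
scene 57.81811923718383 [1.09273634 0.31917267 0.74765597] [-0.57422938 -0.32147279 -0.75293815]
top 45.74981561077362 [0.46395396 0.06752595 1.06062726] [ 0.09359636 -0.03014382 -0.99515379]
{'clock': 0.1, 'joints': array([-1.29909125e+00,  2.21162534e-01,  1.52751186e+00, -1.47205461e-05,
        1.39471485e+00, -1.26136657e-01]), 'dq': array([ 0.00049845, -0.00094717, -0.00403641, -0.00098886, -0.00011203,
       -0.00048916]), 'effort': array([ 1.40698496e-03, -4.98244107e+01, -3.90546727e+01, -8.64034382e-05,
        5.61174005e-03, -1.67000973e-07]), 'tool_pos': array([ 0.24197279, -0.57569032,  0.24899113]), 'orientation': array([[ 9.21898365e-01,  3.87431489e-01, -4.96121113e-04],
       [ 3.87431749e-01, -9.21896772e-01,  1.72679627e-03],
       [ 2.11642795e-04, -1.78414372e-03, -9.99998386e-01]]), 'wrist_force': array([ 0.09633383,  0.99509893, -0.28750121]), 'moment': array([0.00081273, 0.04564659, 0.03052845]), 'gripper_force': 0.0, 'width': 0.08525565609124468}
```

View pics/scene0.png

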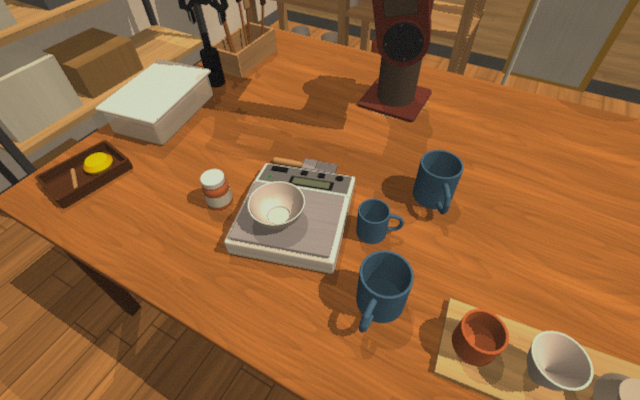

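View pics/top0.png

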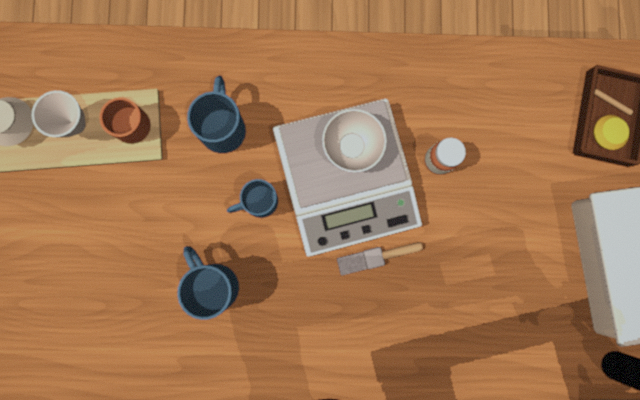

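The top view looks down with x up and y to the left. The keys are at about round (322,241), square (345,235), square (366,229) and oblong (397,221). The brush at (380,258) lies in front of them, the jar is at (446,155), the bowl at (353,140), and the smallest mug at (258,198). The two larger mugs at (215,120) and (207,290) are look-alikes, as are the bowls at the upper left. For the round key, the possible confusions are the two squares, the bubble at (401,203) and the display at (350,216). Next I measure the keys and take a close crop.

Run:
```python
from h import *
d=load('top'); s=load('scene')
g=d['pixels'].max(2); m=np.zeros_like(g); m[200:255,305:420]=(g[200:255,305:420]<60)*255
n,l,st,c=cv2.connectedComponentsWithStats(m)
K=[]
for i in range(1,n):
    if st[i,4]>20:
        u,v=c[i]; P=world(d,u,v); print('top',st[i],c[i].round(1),'depth pt',P.round(4),'plane',world(d,u,v,.05).round(4)); K.append(P)
for P in K: print('proj in scene',proj(s,P).round(1))
g=s['pixels'].max(2); m=np.zeros_like(g); m[158:190,260:352]=(g[158:190,260:352]<60)*255
n,l,st,c=cv2.connectedComponentsWithStats(m)
for i in range(1,n):
    if st[i,4]>8: print('scene',st[i],c[i].round(1),'depth pt',world(s,*c[i]).round(4))
# scale panel plane from depth
pts=np.array([world(d,u,v) for u in range(305,420,2) for v in range(195,252,2)])
for u,v in((330,250),(390,232),(385,262),(450,155),(258,198),(330,120)): print((u,v),world(d,u,v).round(3))
a=cv2.resize(d['pixels'][190:280,295:430],None,fx=5,fy=5,interpolation=cv2.INTER_CUBIC)
cv2.imwrite('pics/crop1.png',a[...,::-1])
```

```text
top [369 203   7  14  31] [373.1 209.2] depth pt [ 0.5527 -0.0838  0.0483] plane [ 0.5526 -0.0836  0.05  ]
top [322 215   6  15  35] [324.4 221.9] depth pt [0.5235 0.0206 0.0479] plane [0.5234 0.0207 0.05  ]
top [388 216  20  11 129] [396.9 220.5] depth pt [ 0.529  -0.1348  0.0512] plane [ 0.5291 -0.1351  0.05  ]
top [363 226   7   7  43] [365.9 229. ] depth pt [ 0.5098 -0.0683  0.0493] plane [ 0.5098 -0.0682  0.05  ]
top [341 231   8   8  43] [344.4 234.6] depth pt [ 0.4971 -0.0225  0.0484] plane [ 0.4971 -0.0224  0.05  ]
top [319 238   7   7  43] [322.  240.9] depth pt [0.4829 0.0253 0.0482] plane [0.4828 0.0254 0.05  ]
proj in scene [291.1 179.3]
proj in scene [330.8 186. ]
proj in scene [279.9 166.7]
proj in scene [304.3 171. ]
proj in scene [321.3 174. ]
proj in scene [339.5 176.7]
scene [271 166  17   6  70] [279.2 168.7] depth pt [ 0.5355 -0.133   0.0501]
scene [301 171   7   4  24] [303.8 172.5] depth pt [ 0.5172 -0.0656  0.0511]
scene [318 173   7   5  25] [321.  175.3] depth pt [ 0.5018 -0.021   0.0482]
scene [289 176   5   7  16] [291.  179.2] depth pt [ 0.5543 -0.0829  0.0508]
scene [336 176   7   5  29] [339.  178.1] depth pt [0.4894 0.0272 0.0497]
scene [326 183   7   7  22] [330.1 186.4] depth pt [0.5275 0.0206 0.0503]
(330, 250) [0.464 0.007 0.036]
(390, 232) [ 0.505 -0.122  0.037]
(385, 262) [ 0.439 -0.118  0.002]
(450, 155) [ 0.664 -0.236  0.099]
(258, 198) [0.577 0.168 0.006]
(330, 120) [0.724 0.016 0.128]
```

View pics/crop1.png

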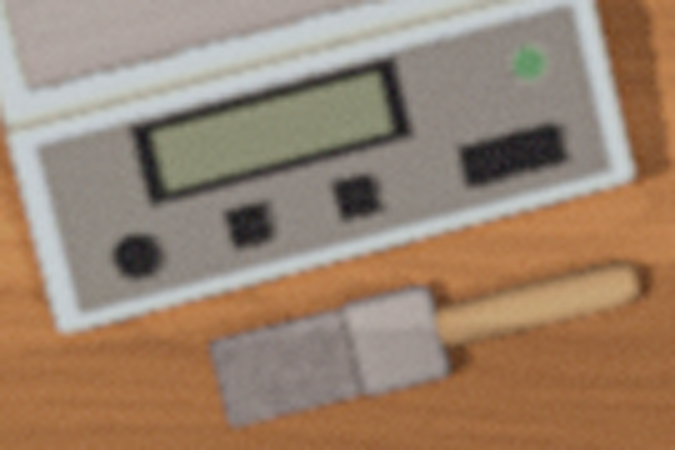

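The crop confirms the choice: in the full picture the round key is leftmost at (322,241), the oblong key is at right (397,221), and the brush lies in front. The spacing measures 166 mm against 168 mm given, and the key tops stand about 0.049 high. Next I triangulate and work out the rotation.

Run:
```python
from h import *
from scipy.spatial.transform import Rotation as Ro
d=load('top'); s=load('scene')
def P34(d):
    f=200/np.tan(np.radians(float(d['vertical_fov']))/2)
    return np.array([[f,0,d['cx']],[0,f,d['cy']],[0,0,1.]])@np.c_[d['R'],d['t']]
a=np.array([[322,240.9],[344.4,234.6],[365.9,229],[396.9,220.5]]).T
b=np.array([[339,178.1],[321,175.3],[303.8,172.5],[279.2,168.7]]).T
X=cv2.triangulatePoints(P34(d),P34(s),a,b); X=(X[:3]/X[3]).T; print(X.round(4))
r=X[0]-X[3]; r[2]=0; print('span',np.linalg.norm(r)); r/=np.linalg.norm(r)
xs=np.array([r[1],-r[0],0]); t=np.radians(10); n=-np.sin(t)*xs+np.cos(t)*np.array([0,0,1])
R=np.c_[np.cross(-r,-n),-r,-n]; o=ctrl.observe()
print('n',n.round(4),'r',r.round(4)); print('rotvec',Ro.from_matrix(R@o['orientation'].T).as_rotvec().round(4))
for k in(0,3): print(X[k]+n*.069,X[k]+n*.069-o['tool_pos'])
```

```text
[[ 0.4831  0.0248  0.0428]
 [ 0.4973 -0.0231  0.0432]
 [ 0.5102 -0.0695  0.0431]
 [ 0.5297 -0.1367  0.0431]]
span 0.16808204115630812
n [-0.1669 -0.0481  0.9848] r [-0.277   0.9609  0.    ]
rotvec [ 0.0564 -0.1651 -0.117 ]
[0.4716125  0.02144692 0.11076033] [ 0.22963971  0.59713724 -0.1382308 ]
[ 0.518169   -0.14005869  0.11103956] [ 0.27619621  0.43563163 -0.13795158]
```

>>> {"method": "arm_command", "body": {
  "commands": [
    [[0.0128, 0.0332, 0, 0.0031, -0.0092, -0.0065, 0], [0.0128, 0.0332, 0, 0.0031, -0.0092, -0.0065, 0], [0.0128, 0.0332, 0, 0.0031, -0.0092, -0.0065, 0], [0.0128, 0.0332, 0, 0.0031, -0.0092, -0.0065, 0], [0.0128, 0.0332, 0, 0.0031, -0.0092, -0.0065, 0], [0.0128, 0.0332, 0, 0.0031, -0.0092, -0.0065, 0], [0.0128, 0.0332, 0, 0.0031, -0.0092, -0.0065, 0], [0.0128, 0.0332, 0, 0.0031, -0.0092, -0.0065, 0], [0.0128, 0.0332, 0, 0.0031, -0.0092, -0.0065, 0], [0.0128, 0.0332, 0, 0.0031, -0.0092, -0.0065, 0], [0.0128, 0.0332, 0, 0.0031, -0.0092, -0.0065, 0], [0.0128, 0.0332, 0, 0.0031, -0.0092, -0.0065, 0], [0.0128, 0.0332, 0, 0.0031, -0.0092, -0.0065, 0], [0.0128, 0.0332, 0, 0.0031, -0.0092, -0.0065, 0], [0.0128, 0.0332, 0, 0.0031, -0.0092, -0.0065, 0], [0.0128, 0.0332, 0, 0.0031, -0.0092, -0.0065, 0], [0.0128, 0.0332, 0, 0.0031, -0.0092, -0.0065, 0], [0.0128, 0.0332, 0, 0.0031, -0.0092, -0.0065, 0], [0, 0, 0, 0, 0, 0, 0], [0, 0, 0, 0, 0, 0, 0]]
  ]
}}

```text
clock: 1.77
tool_pos: [0.4722, 0.0233, 0.2495]
orientation: [[0.945, 0.281, 0.166], [0.277, -0.96, 0.046], [0.173, 0.002, -0.985]]
wrist_force: [1.3, -0.2, -0.3]
width: 0.0001
gripper_force: 0.0
```

>>> {"method": "arm_command", "body": {
  "commands": [
    [[0.0005, 0, -0.02, 0, 0, 0, 0], [0.0005, 0, -0.02, 0, 0, 0, 0], [0.0005, 0, -0.02, 0, 0, 0, 0], [0.0005, 0, -0.02, 0, 0, 0, 0], [0.0005, 0, -0.02, 0, 0, 0, 0], [0.0005, 0, -0.02, 0, 0, 0, 0], [0.0005, 0, -0.02, 0, 0, 0, 0], [0.0008, 0, -0.017, 0, 0, 0, 0], [0, 0, 0, 0, 0, 0, 0], [0, 0, 0, 0, 0, 0, 0], [0, 0, 0, 0, 0, 0, 0]]
  ]
}}

```text
clock: 2.68
tool_pos: [0.4773, 0.0205, 0.0939]
orientation: [[0.946, 0.275, 0.169], [0.272, -0.961, 0.045], [0.174, 0.003, -0.985]]
wrist_force: [0.6, 0.4, -0.1]
width: -0.0003
gripper_force: 0.0
```

Run:
```python
from h import *
s=grab('scene'); cv2.imwrite('pics/c2.png',cv2.resize(s['pixels'][90:210,250:410],None,fx=5,fy=5,interpolation=cv2.INTER_CUBIC)[...,::-1])
o=ctrl.observe(); print(o['tool_pos'],o['wrist_force'], proj(s,o['tool_pos']+.019*o['orientation'][:,2]))
```

```text
[0.47774746 0.02063587 0.09439564] [ 0.19107656 -0.6620422  -0.84162532] [338.76414297 168.51202627]
```

View pics/c2.png

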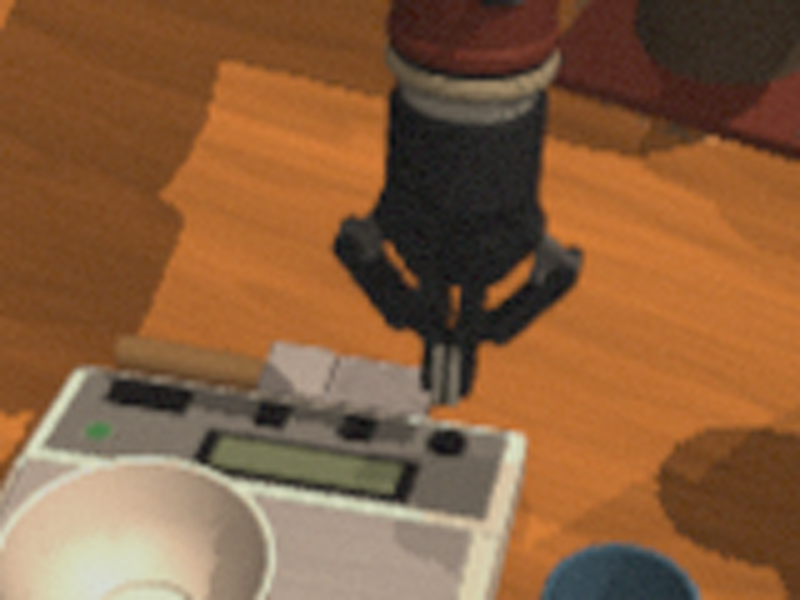

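The crop shows the closed fingertips at crop (447,398), straight above the round key at crop (446,441), with clearance to the square keys and the brush.

>>> {"method": "arm_command", "body": {
  "commands": [
    [[0.001, 0.002, -0.006, 0, 0, 0, 0], [0.0005, 0.001, -0.006, 0, 0, 0, 0], [0.0005, 0.001, -0.006, 0, 0, 0, 0], [0, 0, 0, 0, 0, 0, 0], [0, 0, 0, 0, 0, 0, 0]]
  ]
}}

```text
clock: 3.15
tool_pos: [0.4783, 0.0257, 0.0743]
orientation: [[0.946, 0.277, 0.166], [0.273, -0.961, 0.046], [0.172, 0.002, -0.985]]
wrist_force: [-0.5, -0.1, -0.4]
width: 0.0001
gripper_force: 0.0
```

>>> {"method": "arm_command", "body": {
  "commands": [
    [[0.0002, 0, -0.001, 0, 0, 0, 0], [0.0002, 0, -0.001, 0, 0, 0, 0], [0.0002, 0, -0.001, 0, 0, 0, 0], [0.0002, 0, -0.001, 0, 0, 0, 0], [0, 0, 0, 0, 0, 0, 0], [0, 0, 0, 0, 0, 0, 0]]
  ]
}}

```text
clock: 3.65
tool_pos: [0.4796, 0.0254, 0.071]
orientation: [[0.946, 0.277, 0.168], [0.273, -0.961, 0.046], [0.174, 0.002, -0.985]]
wrist_force: [0.8, 0.4, -0.5]
width: -0.0002
gripper_force: 0.0
```

>>> {"method": "arm_command", "body": {
  "commands": [
    [[0.0002, 0, -0.001, 0, 0, 0, 0], [0.0002, 0, -0.001, 0, 0, 0, 0], [0, 0, 0, 0, 0, 0, 0], [0, 0, 0, 0, 0, 0, 0]]
  ]
}}

```text
clock: 3.98
tool_pos: [0.48, 0.0254, 0.0689]
orientation: [[0.946, 0.277, 0.167], [0.273, -0.961, 0.046], [0.174, 0.002, -0.985]]
wrist_force: [-0.2, 0.5, 0.1]
width: 0.0
gripper_force: 0.0
```

>>> {"method": "arm_command", "body": {
  "commands": [
    [[0.0002, 0, -0.001, 0, 0, 0, 0], [0, 0, 0, 0, 0, 0, 0], [0, 0, 0, 0, 0, 0, 0]]
  ]
}}

```text
clock: 4.23
tool_pos: [0.4802, 0.0254, 0.0679]
orientation: [[0.946, 0.277, 0.167], [0.273, -0.961, 0.046], [0.174, 0.002, -0.985]]
wrist_force: [-0.3, 0.4, 0.2]
width: 0.0
gripper_force: 0.0
```

>>> {"method": "arm_command", "body": {
  "commands": [
    [[0.0002, 0, -0.001, 0, 0, 0, 0], [0, 0, 0, 0, 0, 0, 0], [0, 0, 0, 0, 0, 0, 0]]
  ]
}}

```text
clock: 4.48
tool_pos: [0.4805, 0.0254, 0.0671]
orientation: [[0.946, 0.277, 0.168], [0.273, -0.961, 0.046], [0.174, 0.002, -0.985]]
wrist_force: [-0.9, 0.3, 2.2]
width: -0.0001
gripper_force: 0.9
```

Contact at TCP z of about 0.0675. Continuing in 1 mm steps towards 4–6 N.

>>> {"method": "arm_command", "body": {
  "commands": [
    [[0.0002, 0, -0.001, 0, 0, 0, 0], [0, 0, 0, 0, 0, 0, 0], [0, 0, 0, 0, 0, 0, 0]]
  ]
}}

```text
clock: 4.73
tool_pos: [0.4807, 0.0254, 0.0661]
orientation: [[0.946, 0.277, 0.168], [0.273, -0.961, 0.046], [0.174, 0.002, -0.985]]
wrist_force: [-0.6, 0.1, 2.3]
width: 0.0
gripper_force: 1.6
```

>>> {"method": "arm_command", "body": {
  "commands": [
    [[0.0002, 0, -0.001, 0, 0, 0, 0], [0, 0, 0, 0, 0, 0, 0], [0, 0, 0, 0, 0, 0, 0]]
  ]
}}

```text
clock: 4.98
tool_pos: [0.4809, 0.0255, 0.0651]
orientation: [[0.946, 0.277, 0.168], [0.273, -0.961, 0.046], [0.174, 0.002, -0.985]]
wrist_force: [-1.7, 1.7, 4.4]
width: 0.0001
gripper_force: 2.2
```

>>> {"method": "arm_command", "body": {
  "commands": [
    [[0.0001, 0, -0.0007, 0, 0, 0, 0], [0, 0, 0, 0, 0, 0, 0], [0, 0, 0, 0, 0, 0, 0]]
  ]
}}

```text
clock: 5.23
tool_pos: [0.481, 0.0255, 0.0644]
orientation: [[0.946, 0.277, 0.168], [0.273, -0.961, 0.046], [0.174, 0.002, -0.985]]
wrist_force: [-1.7, 1.6, 4.0]
width: -0.0005
gripper_force: 2.7
```

>>> {"method": "arm_command", "body": {
  "commands": [
    [[-0.001, -0.0003, 0.006, 0, 0, 0, 0], [-0.0013, -0.0004, 0.008, 0, 0, 0, 0], [-0.0013, -0.0004, 0.008, 0, 0, 0, 0], [-0.0013, -0.0004, 0.008, 0, 0, 0, 0], [0, 0, 0, 0, 0, 0, 0], [0.0058, -0.0202, 0, 0, 0, 0, 0], [0.0058, -0.0202, 0, 0, 0, 0, 0], [0.0058, -0.0202, 0, 0, 0, 0, 0], [0.0058, -0.0202, 0, 0, 0, 0, 0], [0.0058, -0.0202, 0, 0, 0, 0, 0], [0.0058, -0.0202, 0, 0, 0, 0, 0], [0.0058, -0.0202, 0, 0, 0, 0, 0], [0.0058, -0.0202, 0, 0, 0, 0, 0], [0, 0, 0, 0, 0, 0, 0], [0, 0, 0, 0, 0, 0, 0], [0, 0, 0, 0, 0, 0, 0]]
  ]
}}

```text
clock: 6.57
tool_pos: [0.5219, -0.1372, 0.094]
orientation: [[0.946, 0.276, 0.167], [0.272, -0.961, 0.046], [0.173, 0.002, -0.985]]
wrist_force: [0.5, -0.5, -0.1]
width: -0.0001
gripper_force: 0.0
```

Run:
```python
from h import *
s=grab('scene'); cv2.imwrite('pics/c3.png',cv2.resize(s['pixels'][90:210,220:380],None,fx=5,fy=5,interpolation=cv2.INTER_CUBIC)[...,::-1])
o=ctrl.observe(); print(o['tool_pos'],o['wrist_force'], proj(s,o['tool_pos']+.019*o['orientation'][:,2]))
```

```text
[ 0.52184232 -0.13685986  0.0939613 ] [-0.2364763  -0.27289126  0.1935247 ] [279.44938966 159.27773825]
```

View pics/c3.png

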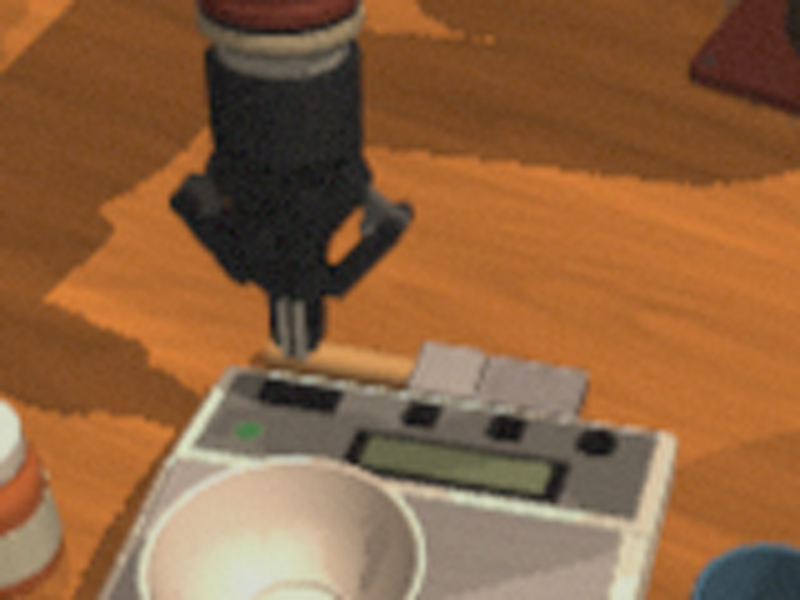

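The tips at crop (294,350) are above the oblong key at crop (298,395), and the bowl, brush and jar are clear.

>>> {"method": "arm_command", "body": {
  "commands": [
    [[0.001, 0.0003, -0.006, 0, 0, 0, 0], [0.001, 0.0003, -0.006, 0, 0, 0, 0], [0.001, 0.0003, -0.005, 0, 0, 0, 0], [0.0008, 0.0002, -0.004, 0, 0, 0, 0], [0, 0, 0, 0, 0, 0, 0], [0, 0, 0, 0, 0, 0, 0]]
  ]
}}

```text
clock: 7.12
tool_pos: [0.5259, -0.1362, 0.0727]
orientation: [[0.946, 0.277, 0.167], [0.273, -0.961, 0.046], [0.173, 0.002, -0.985]]
wrist_force: [0.5, 0.1, 0.0]
width: -0.0003
gripper_force: 0.0
```

>>> {"method": "arm_command", "body": {
  "commands": [
    [[0.0002, 0, -0.001, 0, 0, 0, 0], [0.0002, 0, -0.001, 0, 0, 0, 0], [0.0002, 0, -0.001, 0, 0, 0, 0], [0, 0, 0, 0, 0, 0, 0], [0, 0, 0, 0, 0, 0, 0]]
  ]
}}

```text
clock: 7.53
tool_pos: [0.5268, -0.1366, 0.0703]
orientation: [[0.946, 0.277, 0.168], [0.273, -0.961, 0.046], [0.174, 0.002, -0.985]]
wrist_force: [0.5, 0.3, -0.6]
width: -0.0001
gripper_force: 0.0
```

>>> {"method": "arm_command", "body": {
  "commands": [
    [[0.0002, 0, -0.001, 0, 0, 0, 0], [0.0002, 0, -0.001, 0, 0, 0, 0], [0, 0, 0, 0, 0, 0, 0], [0, 0, 0, 0, 0, 0, 0]]
  ]
}}

```text
clock: 7.87
tool_pos: [0.5271, -0.1366, 0.0682]
orientation: [[0.946, 0.277, 0.167], [0.273, -0.961, 0.046], [0.174, 0.002, -0.985]]
wrist_force: [0.9, -0.5, -0.2]
width: 0.0003
gripper_force: 0.0
```

>>> {"method": "arm_command", "body": {
  "commands": [
    [[0.0002, 0, -0.001, 0, 0, 0, 0], [0.0002, 0, -0.001, 0, 0, 0, 0], [0, 0, 0, 0, 0, 0, 0], [0, 0, 0, 0, 0, 0, 0]]
  ]
}}

```text
clock: 8.2
tool_pos: [0.5277, -0.1366, 0.0664]
orientation: [[0.946, 0.277, 0.168], [0.273, -0.961, 0.046], [0.174, 0.002, -0.985]]
wrist_force: [-2.1, 1.0, 3.0]
width: -0.0002
gripper_force: 1.5
```

>>> {"method": "arm_command", "body": {
  "commands": [
    [[0.0002, 0, -0.001, 0, 0, 0, 0], [0, 0, 0, 0, 0, 0, 0], [0, 0, 0, 0, 0, 0, 0]]
  ]
}}

```text
clock: 8.45
tool_pos: [0.5279, -0.1366, 0.0655]
orientation: [[0.946, 0.277, 0.168], [0.273, -0.961, 0.046], [0.174, 0.002, -0.985]]
wrist_force: [-1.8, 1.6, 4.3]
width: 0.0001
gripper_force: 2.1
```

>>> {"method": "arm_command", "body": {
  "commands": [
    [[0.0002, 0, -0.001, 0, 0, 0, 0], [0, 0, 0, 0, 0, 0, 0], [0, 0, 0, 0, 0, 0, 0]]
  ]
}}

```text
clock: 8.7
tool_pos: [0.528, -0.1365, 0.0644]
orientation: [[0.946, 0.277, 0.168], [0.273, -0.961, 0.046], [0.174, 0.002, -0.985]]
wrist_force: [-3.0, 0.5, 5.0]
width: 0.0003
gripper_force: 2.8
```

About 5.5 N and 3 mm of travel, so the oblong key has clicked. Retreating upwards and back.

>>> {"method": "arm_command", "body": {
  "commands": [
    [[-0.001, -0.0003, 0.006, 0, 0, 0, 0], [-0.0017, -0.0005, 0.01, 0, 0, 0, 0], [-0.003, 0, 0.018, 0, 0, 0, 0], [-0.003, 0, 0.025, 0, 0, 0, 0], [-0.005, 0, 0.025, 0, 0, 0, 0], [-0.01, 0, 0.025, 0, 0, 0, 0], [-0.01, -0.01, 0.025, 0, 0, 0, 0], [-0.01, -0.02, 0.025, 0, 0, 0, 0], [-0.01, -0.02, 0.02, 0, 0, 0, 0], [-0.01, -0.02, 0, 0, 0, 0, 0], [-0.01, -0.02, 0, 0, 0, 0, 0], [0, 0, 0, 0, 0, 0, 0], [0, 0, 0, 0, 0, 0, 0], [0, 0, 0, 0, 0, 0, 0], [0, 0, 0, 0, 0, 0, 0]]
  ]
}}

```text
clock: 9.95
tool_pos: [0.4544, -0.2266, 0.2432]
orientation: [[0.946, 0.277, 0.167], [0.273, -0.961, 0.046], [0.174, 0.002, -0.985]]
wrist_force: [-0.9, -0.4, -0.1]
width: -0.0
gripper_force: 0.0
```

Run:
```python
from h import *
d=grab('top'); cv2.imwrite('pics/t4.png',d['pixels'][...,::-1]); o=ctrl.observe(); print(o['clock'],o['tool_pos'],o['dq'].round(3))
```

```text
10.0 [ 0.45450398 -0.22647257  0.24310195] [ 0.004  0.003 -0.003 -0.001 -0.    -0.002]
```

View pics/t4.png

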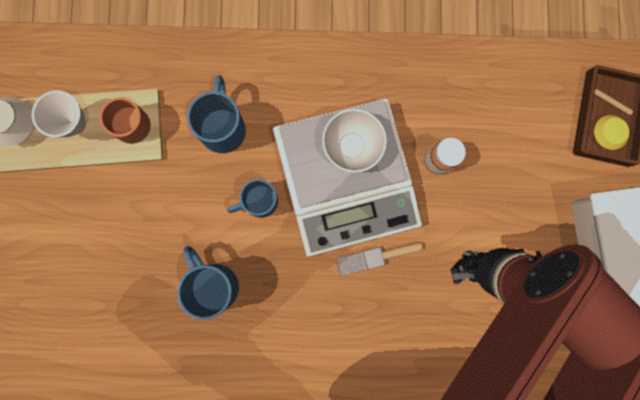

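The bowl (353,140), jar (446,155), mug (258,198) and brush (380,258) are where they were, and the hand at (490,270) is clear of the scale.

```bash
python3 -c "
from station import ctrl
print(ctrl.hand_in())"
```

```text
the job is handed in; nothing more can be done
None
```

I pressed the round key and then the oblong key, each about 3 mm (past the 1.5 mm click), and let each up. Nothing else moved in the final picture, the hand is clear, and the job is handed in (about 10 s used, no verdict returned).

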